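Open a mower wheel hub of unknown thread hand

ROBOT

A 6-joint arm with a two-finger parallel gripper is mounted at the origin on the work surface. World frame = base frame: x ahead of the robot, y to its left, z up, the work surface at z = 0. Lengths are in mm, angles in rad, forces in N, time in s.
With the tool pointing down it reaches from about 250 to 775 mm from the base axis. Payload 4 kg.
Tool frame: the origin (TCP) lies on the front face of the gripper's body, between the roots of the fingers; the fingertips stand 73 mm ahead of it and the grasp point (between the pads) lies ctrl.grip_depth ahead of it (ctrl.grip_depth is the distance from the TCP to the grasp point, in mm); z points along the fingers, y is the direction in which the jaws open and shut (so a half turn about z gives the same grasp; the last joint's range is limited). The gripper opens to 85 mm and grips with 20 to 120 N. Pads are 22 mm wide; open, the fingers measure 114 mm over their backs; the gripper's body (76 mm by 85 mm) begins 54 mm behind the grasp point. The pads swing forward as they close: fully open they stand 13 mm farther back than shut.
Start: joints at [1.041, 0.087, 1.371, -0, 1.684, -0.103], TCP at [227.685, 500.669, 303.941] pointing down, gripper open.
Joint ranges: [-3.1, 3.1], [-0.76, 2.03], [0.27, 2.55], [-1.08, 4.22], [0.17, 2.65], [-2.57, 2.57]. Speed limits (rad/s): [2.79, 2.79, 3.14, 3.14, 3.14, 3.14].

INTERFACE

Orientations are given as a unit quaternion [x, y, z, w].
In Python, from rig import ctrl, imaging, ticket gives the robot as it stands. The module is installed in compiled form; this text tells all that it offers.
- The arm moves only by the tool send_rows, never from a script. Its argument "commands" is a list of rows, each an object of numbers: "jaw": the finger opening in cm, from 0 to 8.54; "tx", "ty", "tz": the shift along the tool's x, y, z in cm; "wx", "wy", "wz": the turn, a rotation vector about the tool's x, y, z in rad. A call has 1 to 10 rows; each row is the pose to reach, as a shift and turn from the pose measured when the call began, along the tool's axes at that moment; what a row does not reach only later rows make up. A row lasts 1/8 s, in which the tool goes at most 62.5 mm and 10.7 degrees, less where a joint would pass 70% of its speed; a pose out of reach is approached as far as the arm can. A call with a gripper value outside its range is refused whole. The fingers move at their own pace and stop on an object; "grip_force" is the grip in N (left out, the last holds). Time passes only in rows, so rows that repeat a pose let the fingers close. It gives the time, the measured TCP pose, the force and the opening at its end, in the units of the state.
- ctrl.get_state(): the state, without advancing time (a new reading comes with each control period).
- imaging.read_camera(name): name is "scene" or "top" or "wrist"; returns the picture (420x560x3 uint8, red, green, blue); there is no depth.
- imaging.camera_params(name): a dict with "intrinsics" (3x3 intrinsics, pixels), "T" (4x4, takes a point from camera to world coordinates). Camera axes: x right, y down, z forward; pixel columns grow to the right and rows downward; lengths in mm; the calibration is good to about 2 mm. The wrist camera is an equidistant fisheye: a pixel r from the principal point sees the ray r / f radians off the axis. A picture is of the moment at which its call begins: read the wrist's pose just before it. camera_params takes no time and is no camera call; for the wrist camera it gives the pose at the moment of the call.
- ticket.close_job(): hands the job in, once; it reports no verdict.
The state is a dict: "clock": time; "qpos": joint angles; "qvel": joint speeds; "joint_torque": joint torques, N m; "position": TCP position; "ee_rot": TCP orientation; "contact_force": force on the tool from outside, world axes, zero at the start; "torque": the same for the moment, N m; "width": opening from 0.0 (shut) to 1.0 (fully open).
Only numpy, scipy, OpenCV 4.12 (cv2) and the standard library are available. Lean on these libraries where they do the work, as an engineer would, in place of code of your own. Each camera call takes 0.05 s, during which the arm holds its last target.

TASK

We are changing the bearing in this lawn-mower wheel. First take the flanged brass bushing off the sloping rest and set it, wide flange down, flat in the round pocket of the plywood parts block, and let go of it; then find out which way the steel cap on the wheel's hub unscrews (it may be a right-hand or a left-hand thread), take it off and finish while still holding it still in the gripper, a good 10 cm above the hub. Leave the seed tray, the pot and the trowel where they are.

Things in the scene. Friction and masses are not known exactly. Their poses are not given: they have to be found in the camera images.
- bushing_center (a point): Loose brass bushing, 160 g: flange 48 mm diameter, 6 mm thick, then a plain barrel 30 mm diameter, 35 mm long; 41 mm long in all. This point is on its axis, half-way along (20.5 mm from either end); z runs along the axis from the flange end to the barrel end. It starts with its flange on the sloping rest, so its axis leans 30 degrees from vertical.
- rest: Fixed wooden rest, 90 x 80 mm, 65 mm high; its 76 mm square top slopes 30 degrees, lowest on its own -x side, where a lip 5 mm high keeps the bushing from sliding off. Origin at the centre of its underside, z up; its y axis is level and runs across the slope. The middle of the slope is 45 mm above the bench.
- pocket (a point): Centre of the floor of the round pocket, 53 mm diameter and 9 mm deep, chamfered 2 mm, in the top of a fixed plywood block 90 x 90 x 24 mm on the bench; z up. The floor is 15 mm above the bench.
- cap_center (a point): Round knurled steel cap, 54 mm diameter, 34 mm high, 120 g, a cup set rim-down over the post in the middle of the wheel; its upper 18 mm is solid. This point is on its axis, half-way up (17 mm below the flat top); z up. Turned 45 to 85 degrees in the loosening direction it lifts straight off; turned the other way it hits a hard stop after 10 to 25 degrees and stays locked.
- hub (a point): Centre of the wheel's hub face, 50 mm above the bench, z up. The cap's rim starts 2 mm above it; the post inside reaches 18 mm above it. The thread may be right-hand (cap loosens counter-clockwise seen from above) or left-hand (clockwise): it changes from start to start and cannot be seen. Turning alone does not raise the cap; locked, it has 2 mm of play.
- wheel: Mower wheel lying flat, fixed to the bench: black rubber tyre 183 mm diameter, 44 mm high, white disc, grey hub boss 66 mm diameter and 50 mm high. Origin at the centre of its underside, z up.
- seed_tray: Green plastic seed tray, 120 x 280 x 50 mm, loose; origin at the centre of its underside. Leave alone.
- pot: Terracotta pot, 100 mm across, 100 mm high, loose; origin at the centre of its underside. Leave alone.
- trowel: Trowel lying flat, 290 mm long along its x axis, 70 mm wide, 28 mm high, wooden handle to -x; origin near its middle on the bench. Leave alone.
There are look-alikes about, which are no part of the job. What is meant by the part that bears bushing_center is not pink or turquoise, and is the smaller of those in its own colour.

How it is judged:
By the outcome, as a careful person would: the job done as asked, in the order asked, and still so for the second after the job is handed in, while the arm keeps its last pose, push and grip.
It also fails if it takes over 64 s, if anything falls off the work surface, if the arm or the gripper's body presses on something with over 40 N, if the wrist force passes 120 N, or if a joint passes its speed limit or range.

## Working session

There is one attempt and no reset: what is moved stays moved. The work goes in short steps, Python scripts to look and compute and a tool call to move; the robot and the scene stay as the last step left them, time stands still between calls to the robot, and variables do not carry over. Pictures are saved under pics/ and viewed, and the job is handed in when it is done.

Besides the shell and the picture viewer there is one more tool, called after ">>>" in YAML: its name, and indented under it one key for each argument. send_rows: Moves the arm, as the interface text tells. Its arguments: {"type":"object","properties":{"commands":{"type":"array"},"grip_force":{"type":"number"}},"required":["commands"]}

```bash
mkdir -p pics
python3 - <<'E'
from rig import ctrl, imaging
import cv2
s=ctrl.get_state();print(s, ctrl.grip_depth)
for n in("scene","top","wrist"):
    p=imaging.camera_params(n);print(n,p["intrinsics"],p["T"].round(3) if hasattr(p["T"],'round') else p["T"])
    im=imaging.read_camera(n);cv2.imwrite(f"pics/a_{n}.png",im[:,:,::-1])
E
```

```text
{'clock': 0.0, 'qpos': array([ 1.04088286e+00,  8.79680280e-02,  1.37229006e+00, -8.32000968e-06,
        1.68362779e+00, -1.03097080e-01]), 'qvel': array([-1.06608006e-03, -2.01220144e-04, -2.49975698e-07,  5.33982039e-04,
       -8.46888186e-04, -6.57967030e-04]), 'joint_torque': array([-5.68451069e-04, -3.51868200e+01, -3.13271141e+01, -2.75641014e-04,
        1.08261962e-02,  4.62361481e-05]), 'position': array([227.51213182, 500.35137555, 302.71367734]), 'ee_rot': array([ 2.11792314e-01,  9.77314024e-01, -1.09094595e-03, -3.52951390e-04]), 'contact_force': array([-0.2974149 , -1.03411367, -0.59499603]), 'torque': array([-0.02495426,  0.0261283 ,  0.01609362]), 'width': 0.9994479732121568} 53.900000000000006
scene [[490.60697599   0.         279.22311008]
 [  0.         490.60697599 212.54205965]
 [  0.           0.           1.        ]] [[-8.900000e-01  3.240000e-01 -3.220000e-01  1.062024e+03]
 [ 4.560000e-01  5.990000e-01 -6.580000e-01  8.959400e+02]
 [-2.000000e-02 -7.330000e-01 -6.800000e-01  1.092952e+03]
 [ 0.000000e+00  0.000000e+00  0.000000e+00  1.000000e+00]]
top [[427.5370352    0.         280.50234711]
 [  0.         427.5370352  221.30644207]
 [  0.           0.           1.        ]] [[ 2.600000e-02 -9.910000e-01  1.290000e-01  4.404290e+02]
 [-1.000000e+00 -2.500000e-02  1.400000e-02 -7.845000e+01]
 [-1.100000e-02 -1.300000e-01 -9.920000e-01  1.087112e+03]
 [ 0.000000e+00  0.000000e+00  0.000000e+00  1.000000e+00]]
wrist [[325.1922621    0.         285.35154545]
 [  0.         325.1922621  207.55055169]
 [  0.           0.           1.        ]] [[ 4.14000e-01  8.74000e-01  2.54000e-01  1.62706e+02]
 [ 9.10000e-01 -3.97000e-01 -1.19000e-01  5.29804e+02]
 [-3.00000e-03  2.80000e-01 -9.60000e-01  3.72631e+02]
 [ 0.00000e+00  0.00000e+00  0.00000e+00  1.00000e+00]]
```

View pics/a_scene.png

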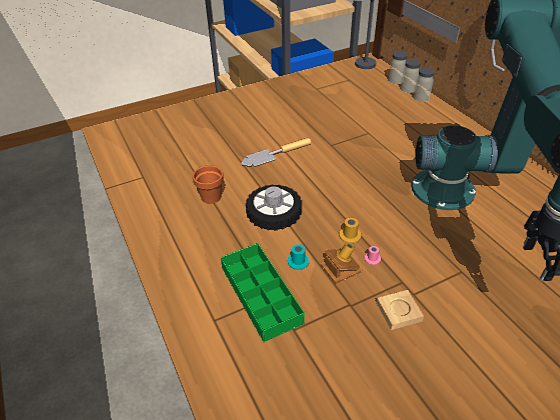

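View pics/a_top.png

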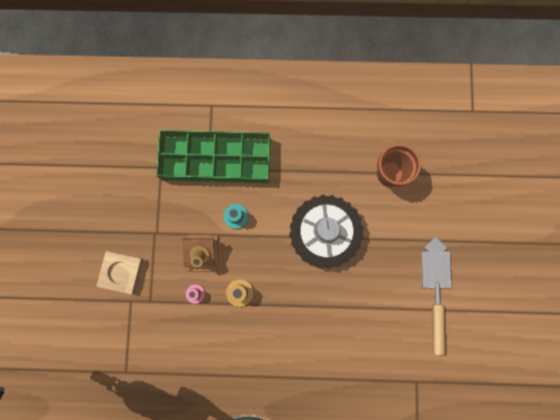

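View pics/a_wrist.png

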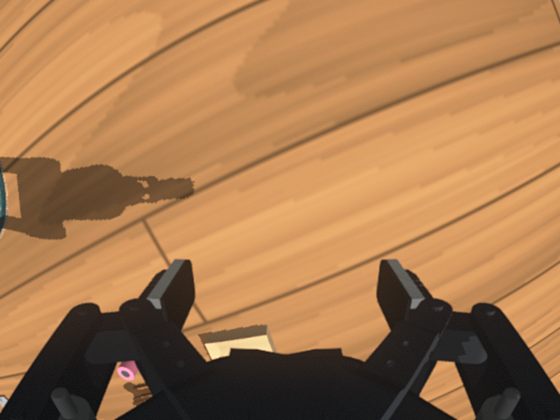

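Candidates: brass on the rest (scene 345,252; top 199,257), larger brass on the bench (scene 350,230; top 239,293), turquoise (top 236,216), pink (top 195,294). The smaller brass one, on the sloping rest, fits; I'll confirm it in a crop.

Run:
```python
import cv2,numpy as np
a=cv2.imread("pics/a_scene.png")[205:335,285:430];b=cv2.imread("pics/a_top.png")[200:310,90:260]
a=cv2.resize(a,None,fx=4,fy=4,interpolation=cv2.INTER_CUBIC);b=cv2.resize(b,None,fx=4,fy=4,interpolation=cv2.INTER_CUBIC)
cv2.imwrite("pics/b1.png",a);cv2.imwrite("pics/b2.png",b)
```

```text
(no output)
```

View pics/b1.png

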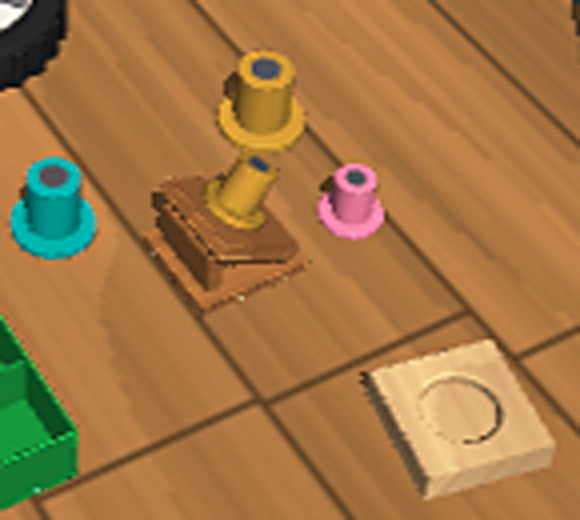

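View pics/b2.png

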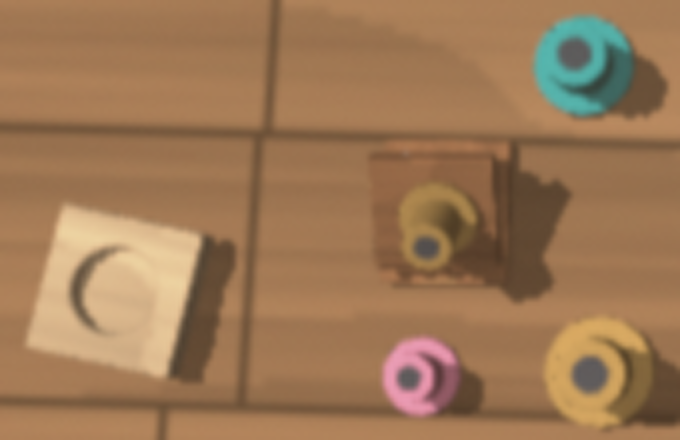

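The crop confirms it: the brass on the rest (top crop 432,228) is clearly smaller than the bench one (600,370). Now measure.

```bash
cat > h.py <<'E'
import numpy as np,cv2
from scipy.spatial.transform import Rotation as R
from rig import ctrl,imaging
def ray(n,uv,P=None):
    P=P or imaging.camera_params(n);K=np.array(P["intrinsics"]);T=np.array(P["T"])
    x=(uv[0]-K[0,2])/K[0,0];y=(uv[1]-K[1,2])/K[1,1]
    if n=="wrist":
        r=np.hypot(x,y);d=np.array([x/r*np.sin(r),y/r*np.sin(r),np.cos(r)]) if r>1e-9 else np.array([0,0,1.])
    else: d=np.array([x,y,1]);d/=np.linalg.norm(d)
    return T[:3,3],T[:3,:3]@d
def onplane(n,uv,z,P=None):
    o,d=ray(n,uv,P);return o+d*(z-o[2])/d[2]
def tri(*rs):
    A=np.zeros((3,3));b=np.zeros(3)
    for o,d in rs:
        M=np.eye(3)-np.outer(d,d);A+=M;b+=M@o
    p=np.linalg.solve(A,b);return p,[round(float(np.linalg.norm((np.eye(3)-np.outer(d,d))@(p-o))),1) for o,d in rs]
def proj(n,p,P=None):
    P=P or imaging.camera_params(n);K=np.array(P["intrinsics"]);T=np.array(P["T"])
    c=T[:3,:3].T@(np.asarray(p,float)-T[:3,3])
    if n=="wrist":
        h=np.hypot(c[0],c[1]);a=np.arctan2(h,c[2]);u=c[:2]/h*a
    else:u=c[:2]/c[2]
    return u[0]*K[0,0]+K[0,2],u[1]*K[1,1]+K[1,2]
def delta(pos,Rm):
    "tool-frame shift (cm) and rotvec from the present pose"
    s=ctrl.get_state();R0=R.from_quat(s["ee_rot"])
    return (R0.inv().apply(np.asarray(pos)-s["position"])/10).round(2),(R0.inv()*Rm).as_rotvec().round(3)
E
python3 - <<'E'
from h import *
def blob(im,box,f):
    x0,y0,x1,y1=box;c=im[y0:y1,x0:x1].astype(int);m=f(c[...,2],c[...,1],c[...,0]).astype(np.uint8)
    n,l,st,ce=cv2.connectedComponentsWithStats(m,connectivity=8)
    return [(st[i,4],(ce[i]+[x0,y0]).round(1).tolist()) for i in range(1,n) if st[i,4]>4]
S=cv2.imread("pics/a_scene.png");T=cv2.imread("pics/a_top.png")
hole=lambda r,g,b:(b>r-5)&(r<140)
hs=blob(S,(335,238,362,262),hole);ht=blob(T,(188,245,212,272),hole);print(hs,ht)
print("cap",blob(S,(255,180,290,215),lambda r,g,b:(abs(r-b)<25)&(r<190)&(r>90)),)
cv2.imwrite("pics/c1.png",cv2.resize(S[170:235,235:315],None,fx=7,fy=7,interpolation=2));cv2.imwrite("pics/c2.png",cv2.resize(T[185:275,285:370],None,fx=6,fy=6,interpolation=2))
h1=max(hs)[1];h2=max(ht)[1];print(tri(ray("scene",h1),ray("top",h2)))
# block top outline in top image
c=T[240:305,85:150].astype(int);m=((c[...,1]>140)&(c[...,2]>180)&(c[...,0]>110)).astype(np.uint8)
cn=max(cv2.findContours(m,0,2)[0],key=cv2.contourArea)
r=cv2.minAreaRect(cn);print(r);bc=cv2.boxPoints(r)+[85,240]
w=[onplane("top",p,24)[:2].round(1) for p in bc];print(w,np.mean(w,0))
E
```

```text
[(np.int32(8), [349.8, 245.9])] []
cap [(np.int32(434), [272.9, 198.5])]Traceback (most recent call last):
  File "<stdin>", line 11, in <module>
ValueError: max() iterable argument is empty
```

View pics/c1.png

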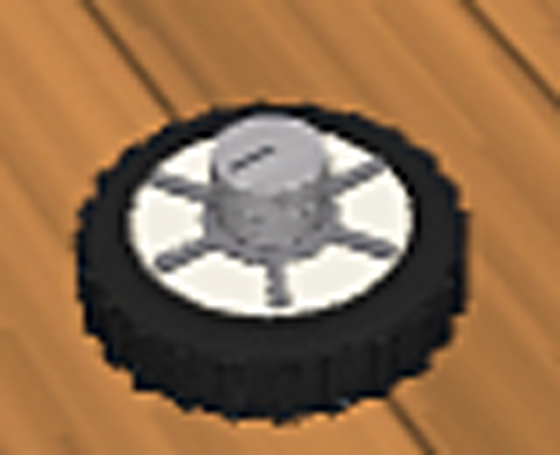

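View pics/c2.png

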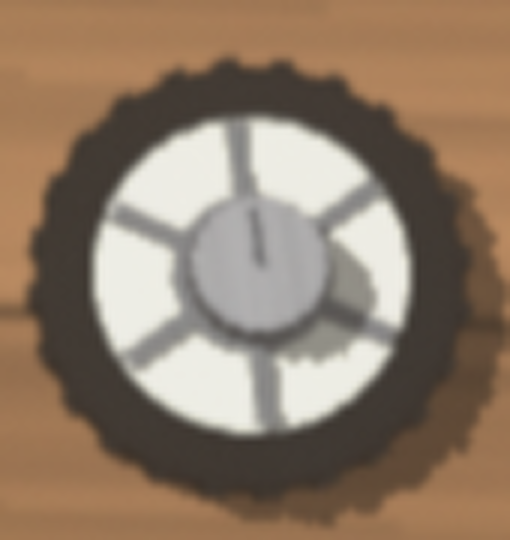

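Cap top centre: scene crop (268,157) and top crop (260,265), with an index line on it. Hole: top crop b2 (427,247).

Run:
```python
from h import *
T=cv2.imread("pics/a_top.png")
f=lambda u,s,o:((np.array(u)+.5)/s-.5+o)
print("cap top",tri(ray("scene",f((268,157),7,(235,170))),ray("top",f((260,265),6,(285,185)))), onplane("top",f((260,265),6,(285,185)),86))
h=tri(ray("scene",(349.8,245.9)),ray("top",f((427,247),4,(90,200))));print("hole",h)
print("flange top~",tri(ray("scene",f((237,208),4,(285,205))),ray("top",f((437,222),4,(90,200)))))
w=[onplane("top",f(p,4,(90,200)),24)[:2].round(1) for p in((65,206),(203,235),(170,378),(27,346))];print("block",w,np.mean(w,0),[np.linalg.norm(w[i]-w[i-1]).round(1) for i in range(4)])
print("pocket rim",onplane("top",f((114,290),4,(90,200)),24), onplane("scene",f((460,410),4,(285,205)),24))
# rest edges: top view points 
for p in((370,155),(492,155),(378,270),(498,262),(388,142),(515,145),(392,287),(502,287)):print(p,onplane("top",f(p,4,(90,200)),30).round(1))
```

```text
cap top (array([ 556.832309  , -176.78194673,   81.94593103]), [0.4, 0.4]) [ 555.98451471 -176.14244654   86.        ]
hole (array([470.7812193 , 132.10544054,  79.08960033]), [1.1, 1.1])
flange top~ (array([487.77883745, 133.60064097,  44.46796918]), [0.4, 0.4])
block [array([493. , 370.6]), array([477.3, 283. ]), array([389.1, 297.3]), array([406.2, 387.3])] [441.4  334.55] [np.float64(88.4), np.float64(89.0), np.float64(89.4), np.float64(91.6)]
pocket rim [441.86844839 335.96585474  24.        ] [443.63044224 338.75513127  24.        ]
(370, 155) [529.3 180.2  30. ]
(492, 155) [531.2 104.2  30. ]
(378, 270) [458.4 171.2  30. ]
(498, 262) [465.2  97.4  30. ]
(388, 142) [537.7 169.4  30. ]
(515, 145) [537.8  90.2  30. ]
(392, 287) [448.2 162.   30. ]
(502, 287) [450.   94.2  30. ]
```

Run:
```python
from h import *
a=np.array([-.5,-.015,.866]);a/=np.linalg.norm(a)
z=-a;y=np.array([-.03,1,0]);y/=np.linalg.norm(y);x=np.cross(y,z)
Rm=R.from_matrix(np.c_[x,y,z]);g=np.array([471,132,79.5])-13*a
print(g,delta(g+(54+80)*a,Rm), g+134*a)
```

```text
[477.49941183 132.19498235  68.24301871] (array([-31.98, -26.11,  11.91]), array([-0.121, -0.515, -0.446])) [410.50547451 130.18516424 184.27651815]
```

>>> send_rows:
  commands:
    - {"tx": -16,"ty": -13,"tz": 6,"wx": -0.06,"wy": -0.26,"wz": -0.22,"jaw": 8.5}
    - {"tx": -16,"ty": -13,"tz": 6,"wx": -0.06,"wy": -0.26,"wz": -0.22,"jaw": 8.5}
    - {"tx": -16,"ty": -13,"tz": 6,"wx": -0.06,"wy": -0.26,"wz": -0.22,"jaw": 8.5}
    - {"tx": -31.98,"ty": -26.11,"tz": 11.91,"wx": -0.121,"wy": -0.515,"wz": -0.446,"jaw": 8.5}
    - {"tx": -31.98,"ty": -26.11,"tz": 11.91,"wx": -0.121,"wy": -0.515,"wz": -0.446,"jaw": 8.5}
    - {"tx": -31.98,"ty": -26.11,"tz": 11.91,"wx": -0.121,"wy": -0.515,"wz": -0.446,"jaw": 8.5}
    - {"tx": -31.98,"ty": -26.11,"tz": 11.91,"wx": -0.121,"wy": -0.515,"wz": -0.446,"jaw": 8.5}
    - {"tx": -31.98,"ty": -26.11,"tz": 11.91,"wx": -0.121,"wy": -0.515,"wz": -0.446,"jaw": 8.5}
    - {"tx": -31.98,"ty": -26.11,"tz": 11.91,"wx": -0.121,"wy": -0.515,"wz": -0.446,"jaw": 8.5}

```text
clock: 1.27
position: [410.4, 130.0, 184.2]
ee_rot: [-0.014, 0.966, 0.004, 0.259]
contact_force: [0.2, 0.2, 0.5]
width: 0.993
```

Run:
```python
from h import *
s=ctrl.get_state();P=imaging.camera_params("wrist");im=imaging.read_camera("wrist");cv2.imwrite("pics/d.png",im[:,:,::-1])
print(s["clock"],s["position"],s["ee_rot"],s["contact_force"])
import pickle;pickle.dump(P,open("d.pkl","wb"))
```

```text
1.275 [410.39484409 130.02686328 184.20216077] [-0.01393617  0.96588467  0.00380843  0.25856931] [0.16693551 0.17908415 0.47140303]
```

View pics/d.png

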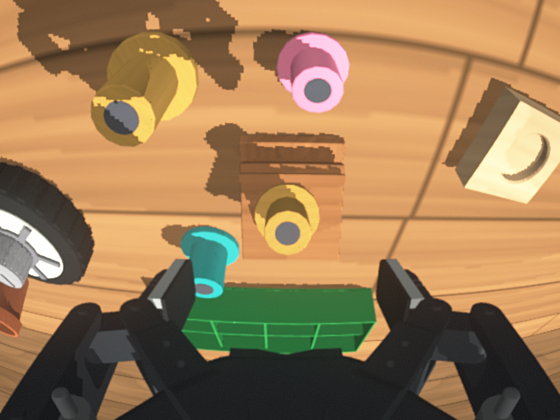

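The wrist view shows the bushing on the rest: barrel bore at about (288,233), flange around (287,218).

Run:
```python
from h import *
import pickle;P=pickle.load(open("d.pkl","rb"))
im=cv2.imread("pics/d.png");c=im[215:255,265:312].astype(int)
m=((c[...,0]>c[...,2]-15)&(c[...,2]<150)).astype(np.uint8)
n,l,st,ce=cv2.connectedComponentsWithStats(m);i=1+np.argmax(st[1:,4]);h=ce[i]+[265,215];print("hole",h,st[i])
hsv=cv2.cvtColor(im,cv2.COLOR_BGR2HSV)[175:260,245:330];print(hsv[20,25],hsv[40,40],hsv[10,10])
f=lambda u,s,o:((np.array(u)+.5)/s-.5+o)
p,e=tri(ray("wrist",h,P),ray("top",f((427,247),4,(90,200))),ray("scene",(349.8,245.9)));print(p,e)
s=ctrl.get_state();R0=R.from_quat(s["ee_rot"])
print("tool coords hole",R0.inv().apply(p-s["position"]), "axis proj", [proj("wrist",s["position"]+R0.apply([0,0,d]),P) for d in(90,120,160)])
cv2.imwrite("pics/d2.png",cv2.resize(im[120:270,225:365],None,fx=4,fy=4,interpolation=2))
```

```text
hole [287.14285714 232.97744361] [ 11   8  23  21 399]
[ 18 156 178] [ 22 148 247] [ 13 144 136]
[471.03951922 132.36038199  79.82689154] [0.4, 1.2, 1.2]
tool coords hole [ -0.22046734  -0.47750994 121.03192647] axis proj [(np.float64(287.81361326011313), np.float64(252.37877891070715)), (np.float64(287.57401772786744), np.float64(232.6911349609003)), (np.float64(287.3372402035573), np.float64(213.6022068334089))]
```

View pics/d2.png

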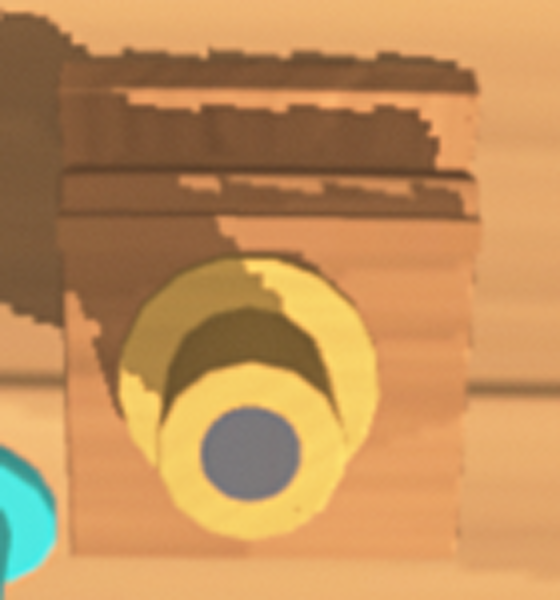

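>>> send_rows:
  commands:
    - {"tz": 4,"jaw": 7}
    - {"tz": 6.5,"jaw": 6.5}
    - {"tz": 7.6,"jaw": 6}
    - {"tz": 7.6,"jaw": 6}

```text
schema error: expected keys jaw, tx, ty, tz, wx, wy, wz
```

Run:
```python
from h import *
im=imaging.read_camera("wrist");cv2.imwrite("pics/e.png",im[100:400,80:480,::-1])
```

```text
(no output)
```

View pics/e.png

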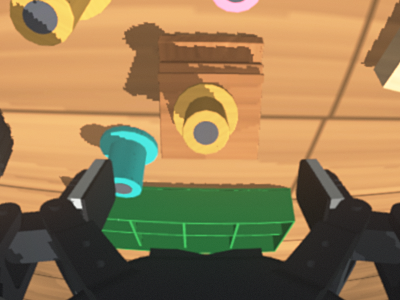

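The call was refused because every key is required, so the arm hasn't moved. The view is unchanged, with the bushing at about (207,130).

>>> send_rows:
  commands:
    - {"tx": 0,"ty": 0,"tz": 4,"wx": 0,"wy": 0,"wz": 0,"jaw": 7}
    - {"tx": 0,"ty": -0.03,"tz": 6.5,"wx": 0,"wy": 0,"wz": 0,"jaw": 6.5}
    - {"tx": 0,"ty": -0.03,"tz": 7.6,"wx": 0,"wy": 0,"wz": 0,"jaw": 6}
    - {"tx": 0,"ty": -0.03,"tz": 7.6,"wx": 0,"wy": 0,"wz": 0,"jaw": 6}

```text
clock: 1.88
position: [447.9, 133.6, 118.6]
ee_rot: [-0.017, 0.966, 0.004, 0.258]
contact_force: [0.2, 0.4, 0.3]
width: 0.701
```

Run:
```python
from h import *
im=imaging.read_camera("wrist");cv2.imwrite("pics/e2.png",im[100:400,80:480,::-1])
```

```text
(no output)
```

View pics/e2.png

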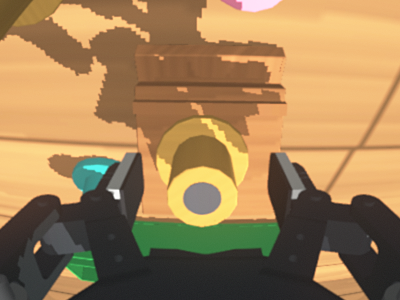

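The barrel is centred between the pads (crop 203,195). Closing.

>>> send_rows:
  commands:
    - {"tx": 0,"ty": 0,"tz": 0,"wx": 0,"wy": 0,"wz": 0,"jaw": 3.2}
    - {"tx": 0,"ty": 0,"tz": 0,"wx": 0,"wy": 0,"wz": 0,"jaw": 2.4}
    - {"tx": 0,"ty": 0,"tz": 0,"wx": 0,"wy": 0,"wz": 0,"jaw": 2.4}
    - {"tx": 0,"ty": 0,"tz": 0,"wx": 0,"wy": 0,"wz": 0,"jaw": 2.4}
    - {"tx": 0,"ty": 0,"tz": 0,"wx": 0,"wy": 0,"wz": 0,"jaw": 2.4}
  grip_force: 50

```text
clock: 2.55
position: [448.5, 133.6, 121.0]
ee_rot: [-0.017, 0.965, 0.005, 0.26]
contact_force: [-4.1, 0.5, 5.5]
width: 0.333
```

>>> send_rows:
  commands:
    - {"tx": 0,"ty": 0,"tz": -2,"wx": 0,"wy": 0,"wz": 0,"jaw": 2.4}
    - {"tx": 0,"ty": 0,"tz": -5,"wx": 0,"wy": 0,"wz": 0,"jaw": 2.4}
    - {"tx": 0,"ty": 0,"tz": -8,"wx": 0,"wy": 0,"wz": 0,"jaw": 2.4}
    - {"tx": 0,"ty": 0,"tz": -8,"wx": 0,"wy": 0,"wz": 0,"jaw": 2.4}

```text
clock: 3.05
position: [408.7, 132.4, 192.8]
ee_rot: [-0.017, 0.965, 0.006, 0.263]
contact_force: [0.1, 0.2, -1.4]
width: 0.335
```

Run:
```python
from h import *
s=ctrl.get_state();P=imaging.camera_params("wrist");im=imaging.read_camera("wrist");cv2.imwrite("pics/f.png",im[:,:,::-1])
print(s["position"],s["contact_force"])
Rm=R.from_matrix(np.diag([-1.,1,-1]))
print(delta([442,336,150],Rm))
```

```text
[408.70187395 132.42514523 192.79880059] [ 0.11863864  0.20712585 -1.42557782]
(array([-1.44, 20.24,  5.61]), array([0.01 , 0.529, 0.034]))
```

View pics/f.png

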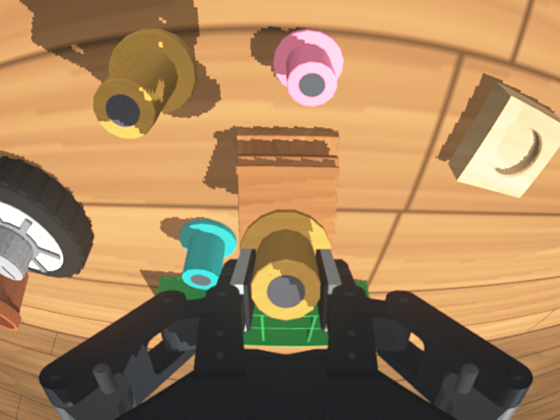

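>>> send_rows:
  commands:
    - {"tx": -0.7,"ty": 5,"tz": 0,"wx": 0,"wy": 0.13,"wz": 0.01,"jaw": 2.4}
    - {"tx": -1.0,"ty": 10,"tz": 2,"wx": 0.005,"wy": 0.26,"wz": 0.02,"jaw": 2.4}
    - {"tx": -1.2,"ty": 15,"tz": 4,"wx": 0.01,"wy": 0.4,"wz": 0.03,"jaw": 2.4}
    - {"tx": -1.44,"ty": 20.24,"tz": 5.61,"wx": 0.01,"wy": 0.529,"wz": 0.034,"jaw": 2.4}
    - {"tx": -1.44,"ty": 20.24,"tz": 5.61,"wx": 0.01,"wy": 0.529,"wz": 0.034,"jaw": 2.4}
    - {"tx": -1.44,"ty": 20.24,"tz": 5.61,"wx": 0.01,"wy": 0.529,"wz": 0.034,"jaw": 2.4}

```text
clock: 3.85
position: [441.7, 335.4, 147.4]
ee_rot: [0.0, 1.0, -0.001, -0.002]
contact_force: [-0.1, -0.2, -3.2]
width: 0.331
```

Run:
```python
from h import *
import pickle
s=ctrl.get_state();P=imaging.camera_params("wrist");im=imaging.read_camera("wrist");cv2.imwrite("pics/g.png",im[:,:,::-1]);pickle.dump(P,open("g.pkl","wb"))
print(s["position"],s["ee_rot"],s["contact_force"])
im=imaging.read_camera("scene");cv2.imwrite("pics/g_s0.png",im[:,:,::-1]);cv2.imwrite("pics/g_s.png",cv2.resize(im[200:350,320:470,::-1],None,fx=4,fy=4,interpolation=2))
```

```text
[441.73242459 335.41342889 147.4490113 ] [ 1.03241955e-04  9.99998089e-01 -1.10340580e-03 -1.61052331e-03] [-0.0573965  -0.15886971 -3.23733788]
```

View pics/g.png

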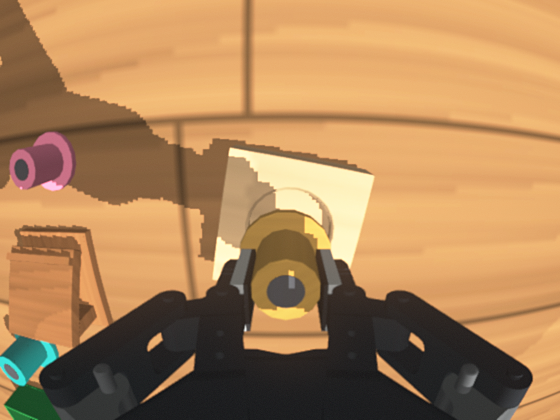

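View pics/g_s.png

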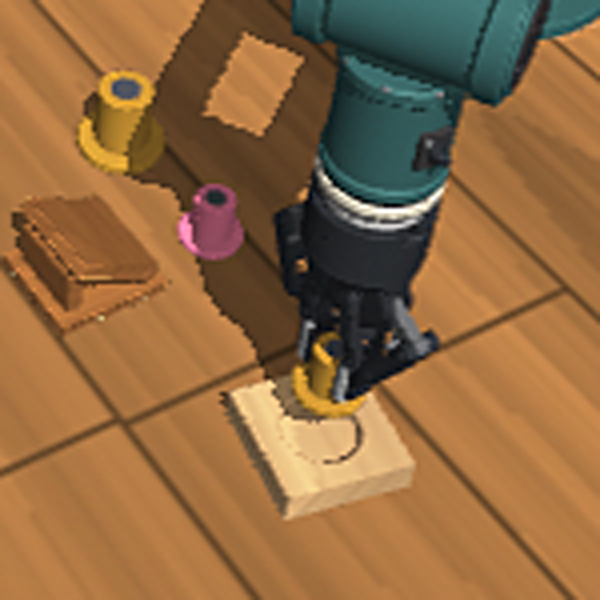

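Run:
```python
import cv2
im=cv2.imread("pics/g.png");cv2.imwrite("pics/g2.png",cv2.resize(im[140:290,205:385],None,fx=4.4,fy=4,interpolation=cv2.INTER_CUBIC)[:,:792]);
cv2.imwrite("pics/g2.png",cv2.resize(im[140:330,205:385],None,fx=3,fy=3,interpolation=cv2.INTER_CUBIC))
```

```text
(no output)
```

View pics/g2.png

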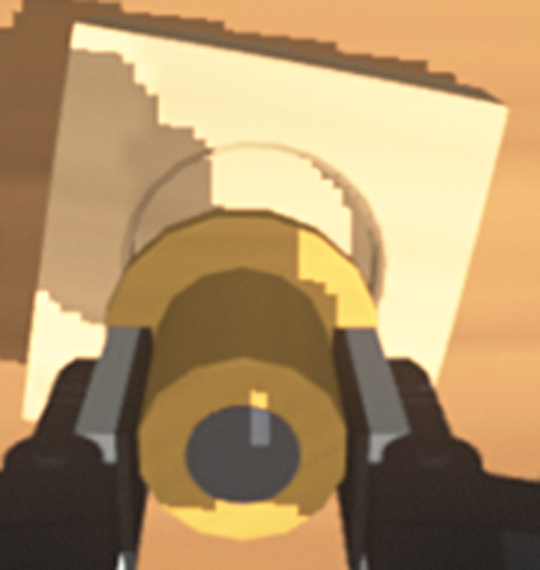

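Run:
```python
from h import *
import pickle;P=pickle.load(open("g.pkl","rb"))
from scipy.optimize import least_squares
f=lambda u:((np.array(u)+.5)/3-.5+np.array([205,140]))
pts=[(125,240),(133,215),(160,175),(208,148),(258,142),(310,153),(350,185),(374,220),(384,255)]
w=np.array([onplane("wrist",f(p),24,P)[:2] for p in pts])
r=least_squares(lambda c:np.hypot(*(w-c[:2]).T)-c[2],[442,336,28]);print("rim",r.x,r.fun.round(1))
r2=least_squares(lambda c:np.hypot(*(w-c[:2]).T)-28.5,[442,336]);print("rim28.5",r2.x)
for p in((75,22),(508,105)):print("corner",onplane("wrist",f(p),24,P))
# flange
pf=[(107,310),(125,270),(150,242),(195,216),(243,209),(290,215),(335,240),(360,265),(378,300)]
for z in(56,59,62,65,68):
    w=np.array([onplane("wrist",f(p),z,P)[:2] for p in pf])
    r=least_squares(lambda c:np.hypot(*(w-c[:2]).T)-c[2],[442,336,24]);print(z,r.x.round(1))
for z in(97,100,103):print("bore",z,onplane("wrist",f((243,453)),z,P).round(1), [np.round(np.linalg.norm(onplane("wrist",f((187,453)),z,P)-onplane("wrist",f((300,453)),z,P)),1)])
# outer top end width: 139..347
for z in(97,100,103):print(np.linalg.norm(onplane("wrist",f((139,440)),z,P)-onplane("wrist",f((347,440)),z,P)).round(1))
S=cv2.imread("pics/g_s0.png")
g=lambda u:((np.array(u)+.5)/4-.5+np.array([320,200]))
print("rim scene",onplane("scene",g((320,431)),24))
s=ctrl.get_state();print("bore tri?",s["position"])
print([proj("scene",[441.7,335.4,z]) for z in(59,65)],g((330,388)))
```

```text
rim [440.94397491 336.90862619  27.71251498] [-0.2 -0.1  0.3  0.1 -0.1  0.1 -0.4 -0.1  0.3]
rim28.5 [441.98896017 336.86587892]
corner [388.61865997 301.34179771  24.        ]
corner [405.23299532 389.54984839  24.        ]
56 [443.5 335.2  25.4]
59 [442.1 335.2  24.9]
62 [440.8 335.2  24.4]
65 [439.4 335.2  24. ]
68 [438.  335.2  23.5]
bore 97 [442.3 335.1  97. ] [np.float64(16.1)]
bore 100 [440.5 335.1 100. ] [np.float64(15.7)]
bore 103 [438.7 335.1 103. ] [np.float64(15.3)]
29.5
28.7
28.0
rim scene [444.12291995 339.40105793  24.        ]
bore tri? [441.76922842 335.04263258 150.13442355]
[(np.float64(401.4096183999402), np.float64(297.7816350587549)), (np.float64(401.7560147884102), np.float64(296.35553361461166))] [402.125 296.625]
```

>>> send_rows:
  commands:
    - {"tx": -0.03,"ty": 0.18,"tz": 1.0,"wx": 0,"wy": 0,"wz": 0,"jaw": 2.4}
    - {"tx": -0.03,"ty": 0.18,"tz": 2.0,"wx": 0,"wy": 0,"wz": 0,"jaw": 2.4}
    - {"tx": -0.03,"ty": 0.18,"tz": 3.0,"wx": 0,"wy": 0,"wz": 0,"jaw": 2.4}
    - {"tx": -0.03,"ty": 0.18,"tz": 3.0,"wx": 0,"wy": 0,"wz": 0,"jaw": 2.4}
    - {"tx": -0.03,"ty": 0.18,"tz": 3.0,"wx": 0,"wy": 0,"wz": 0,"jaw": 2.4}

```text
clock: 4.58
position: [442.1, 336.9, 120.2]
ee_rot: [0.001, 1.0, 0.0, 0.0]
contact_force: [0.4, -0.1, -2.8]
width: 0.331
```

Run:
```python
from h import *
s=ctrl.get_state();P=imaging.camera_params("wrist");im=imaging.read_camera("wrist");cv2.imwrite("pics/i.png",cv2.resize(im[140:330,205:385,::-1],None,fx=3,fy=3,interpolation=2))
print(s["position"],s["contact_force"])
im=imaging.read_camera("scene");cv2.imwrite("pics/i_s.png",cv2.resize(im[260:340,360:460,::-1],None,fx=6,fy=6,interpolation=2))
```

```text
[442.14195136 336.8895973  120.16826953] [ 0.40329537 -0.09919451 -2.82647839]
```

View pics/i.png

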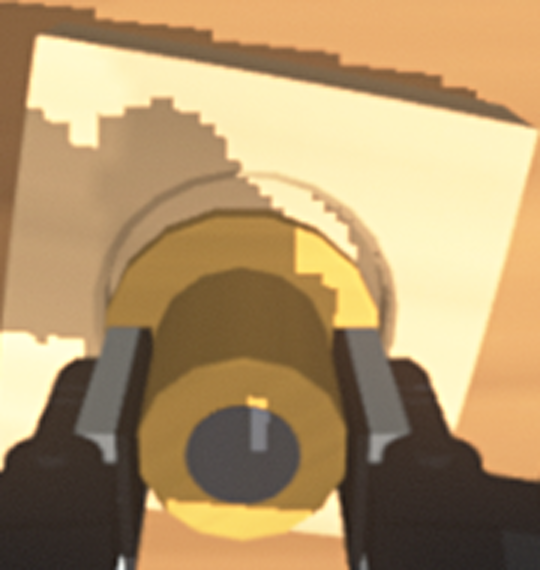

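View pics/i_s.png

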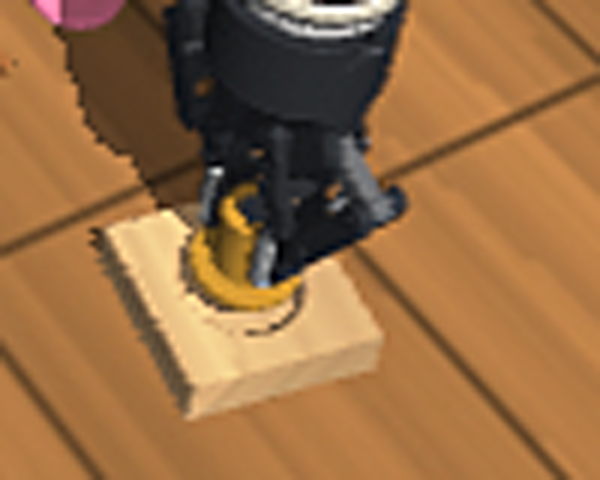

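Run:
```python
from h import *
from scipy.optimize import least_squares
P=imaging.camera_params("wrist")
f=lambda u:((np.array(u)+.5)/3-.5+np.array([205,140]))
def fit(pts,z):
    w=np.array([onplane("wrist",f(p),z,P)[:2] for p in pts])
    return least_squares(lambda c:np.hypot(*(w-c[:2]).T)-c[2],[442,336,28]).x.round(1)
print(fit([(98,300),(113,252),(150,205),(200,179),(240,172),(290,179),(335,205),(370,243),(392,290)],24))
pf=[(107,310),(125,270),(150,242),(195,216),(243,209),(290,215),(335,240),(360,265),(378,300)]
for z in(30,33,36):print(z,fit(pf,z))
```

```text
[441.4 337.2  27.2]
30 [444.1 337.1  25.2]
33 [442.7 337.1  24.8]
36 [441.3 337.1  24.3]
```

>>> send_rows:
  commands:
    - {"tx": 0.03,"ty": 0,"tz": 0.4,"wx": 0,"wy": 0,"wz": 0,"jaw": 2.4}
    - {"tx": 0.03,"ty": 0,"tz": 0.7,"wx": 0,"wy": 0,"wz": 0,"jaw": 2.4}
    - {"tx": 0.03,"ty": 0,"tz": 0.9,"wx": 0,"wy": 0,"wz": 0,"jaw": 2.4}
    - {"tx": 0.03,"ty": 0,"tz": 1.1,"wx": 0,"wy": 0,"wz": 0,"jaw": 2.4}
    - {"tx": 0.03,"ty": 0,"tz": 1.1,"wx": 0,"wy": 0,"wz": 0,"jaw": 2.4}

```text
clock: 5.3
position: [442.0, 337.0, 109.3]
ee_rot: [0.0, 1.0, 0.0, 0.0]
contact_force: [-0.5, 0.2, -1.4]
width: 0.334
```

>>> send_rows:
  commands:
    - {"tx": 0.03,"ty": 0,"tz": 0.2,"wx": 0,"wy": 0,"wz": 0,"jaw": 2.4}
    - {"tx": 0.03,"ty": 0,"tz": 0.4,"wx": 0,"wy": 0,"wz": 0,"jaw": 2.4}
    - {"tx": 0.03,"ty": 0,"tz": 0.4,"wx": 0,"wy": 0,"wz": 0,"jaw": 2.4}

```text
clock: 5.68
position: [441.5, 336.9, 105.0]
ee_rot: [0.001, 1.0, 0.0, 0.0]
contact_force: [0.1, -0.5, -1.8]
width: 0.334
```

>>> send_rows:
  commands:
    - {"tx": 0,"ty": 0,"tz": 0.15,"wx": 0,"wy": 0,"wz": 0,"jaw": 2.4}
    - {"tx": 0,"ty": 0,"tz": 0.3,"wx": 0,"wy": 0,"wz": 0,"jaw": 2.4}
    - {"tx": 0,"ty": 0,"tz": 0.3,"wx": 0,"wy": 0,"wz": 0,"jaw": 2.4}

```text
clock: 6.05
position: [441.6, 336.9, 102.7]
ee_rot: [0.0, 1.0, 0.0, 0.0]
contact_force: [-1.6, -1.6, 2.2]
width: 0.333
```

Run:
```python
from h import *
s=ctrl.get_state();print(s["position"],s["contact_force"])
im=imaging.read_camera("wrist");cv2.imwrite("pics/j.png",cv2.resize(im[140:330,205:385,::-1],None,fx=3,fy=3,interpolation=2))
```

```text
[441.57197816 336.91003194 102.67878008] [-1.62874587 -1.62331985  2.20435369]
```

View pics/j.png

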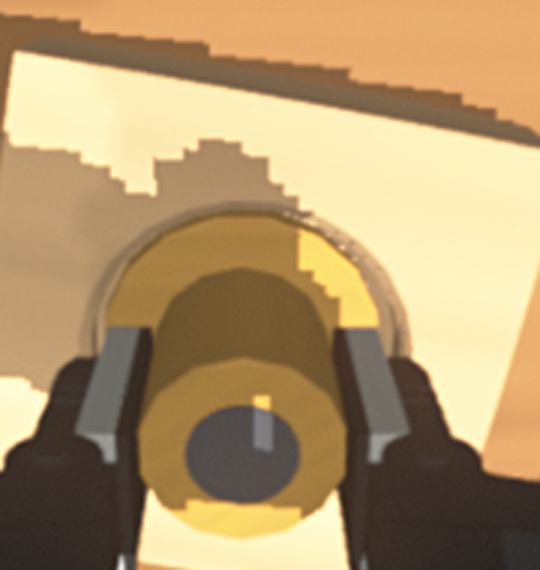

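>>> send_rows:
  commands:
    - {"tx": 0,"ty": 0,"tz": 0.1,"wx": 0,"wy": 0,"wz": 0,"jaw": 2.4}
    - {"tx": 0,"ty": 0,"tz": 0.15,"wx": 0,"wy": 0,"wz": 0,"jaw": 2.4}
    - {"tx": 0,"ty": 0,"tz": 0.15,"wx": 0,"wy": 0,"wz": 0,"jaw": 2.4}

```text
clock: 6.48
position: [441.6, 336.9, 102.6]
ee_rot: [0.0, 1.0, 0.0, 0.0]
contact_force: [-4.7, -3.0, 7.4]
width: 0.33
```

>>> send_rows:
  commands:
    - {"tx": 0,"ty": 0,"tz": -0.05,"wx": 0,"wy": 0,"wz": 0,"jaw": 3.0}
    - {"tx": 0,"ty": 0,"tz": -0.05,"wx": 0,"wy": 0,"wz": 0,"jaw": 4.5}
    - {"tx": 0,"ty": 0,"tz": -0.05,"wx": 0,"wy": 0,"wz": 0,"jaw": 6.5}
    - {"tx": 0,"ty": 0,"tz": -0.05,"wx": 0,"wy": 0,"wz": 0,"jaw": 6.5}
    - {"tx": 0,"ty": 0,"tz": -2,"wx": 0,"wy": 0,"wz": 0,"jaw": 6.5}
    - {"tx": 0,"ty": 0,"tz": -6,"wx": 0,"wy": 0,"wz": 0,"jaw": 8}
    - {"tx": 0,"ty": 0,"tz": -12,"wx": 0,"wy": 0,"wz": 0,"jaw": 8}
    - {"tx": 0,"ty": 0,"tz": -12,"wx": 0,"wy": 0,"wz": 0,"jaw": 8}

```text
clock: 7.48
position: [443.9, 338.4, 229.5]
ee_rot: [0.0, 1.0, 0.004, 0.006]
contact_force: [0.2, 0.3, -0.2]
width: 0.939
```

Run:
```python
from h import *
s=ctrl.get_state();print(s["position"],s["contact_force"])
im=imaging.read_camera("wrist");cv2.imwrite("pics/k.png",cv2.resize(im[140:330,185:405,::-1],None,fx=3,fy=3,interpolation=2))
im=imaging.read_camera("scene");cv2.imwrite("pics/k_s.png",cv2.resize(im[260:340,360:460,::-1],None,fx=6,fy=6,interpolation=2))
```

```text
[443.85366933 338.37104655 229.51908258] [ 0.15429948  0.32253853 -0.22680186]
```

View pics/k.png

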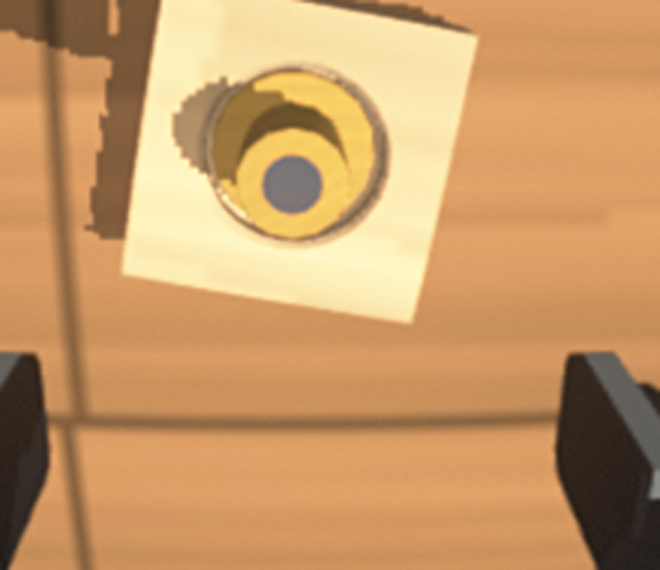

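View pics/k_s.png

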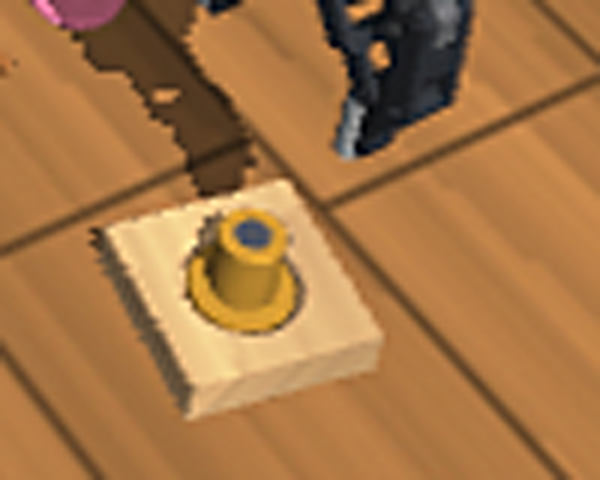

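The bushing is released, upright and inside the pocket with its flange below the rim (scene crop 245,285; wrist crop 296,155).

Run:
```python
from h import *
print("bushing bore end",tri(ray("scene",((253.5)/6-.5+360,234.5/6-.5+260)),ray("wrist",(292.5/3-.5+185,184.5/3-.5+140))),"expect z 56")
print(delta([556.5,-176.5,235],R.from_matrix(np.c_[[0,1,0],[1,0,0],[0,0,-1]])),ctrl.get_state()["qpos"])
```

```text
bushing bore end (array([436.8766119 , 333.67616044,  50.06814345]), [0.7, 0.7]) expect z 56
(array([-11.53, -51.34,  -1.21]), array([3.00e-03, 1.00e-03, 1.57e+00])) [ 5.49689587e-01  1.27303651e-01  1.48706380e+00 -5.88502286e-05
  1.52420802e+00 -1.02016360e+00]
```

>>> send_rows:
  commands:
    - {"tx": -1.3,"ty": -5.5,"tz": -1.2,"wx": 0,"wy": 0,"wz": 0.17,"jaw": 8.3}
    - {"tx": -2.6,"ty": -11,"tz": -1.2,"wx": 0,"wy": 0,"wz": 0.34,"jaw": 8.3}
    - {"tx": -3.8,"ty": -17,"tz": -1.2,"wx": 0,"wy": 0,"wz": 0.52,"jaw": 8.3}
    - {"tx": -5.1,"ty": -23,"tz": -1.2,"wx": 0,"wy": 0,"wz": 0.7,"jaw": 8.3}
    - {"tx": -6.4,"ty": -28,"tz": -1.2,"wx": 0,"wy": 0,"wz": 0.87,"jaw": 8.3}
    - {"tx": -7.7,"ty": -34,"tz": -1.2,"wx": 0,"wy": 0,"wz": 1.05,"jaw": 8.3}
    - {"tx": -9,"ty": -40,"tz": -1.2,"wx": 0,"wy": 0,"wz": 1.22,"jaw": 8.3}
    - {"tx": -10.3,"ty": -46,"tz": -1.2,"wx": 0,"wy": 0,"wz": 1.4,"jaw": 8.3}
    - {"tx": -11.5,"ty": -51.3,"tz": -1.2,"wx": 0,"wy": 0,"wz": 1.57,"jaw": 8.3}
    - {"tx": -11.5,"ty": -51.3,"tz": -1.2,"wx": 0,"wy": 0,"wz": 1.57,"jaw": 8.3}

```text
clock: 8.82
position: [555.5, -179.6, 231.6]
ee_rot: [0.709, 0.705, 0.0, -0.002]
contact_force: [0.3, 0.7, -0.2]
width: 0.971
```

Run:
```python
from h import *
import pickle
s=ctrl.get_state();P=imaging.camera_params("wrist");im=imaging.read_camera("wrist");cv2.imwrite("pics/l.png",im[:,:,::-1]);pickle.dump((P,s),open("l.pkl","wb"))
print(s["clock"],s["position"],s["ee_rot"],s["qpos"],s["torque"])
print(proj("wrist",[556.5,-176.5,86],P))
```

```text
8.825 [ 555.49905143 -179.56863089  231.56070201] [ 7.09149393e-01  7.05056065e-01  1.80206577e-04 -1.74705956e-03] [-0.41046228  0.18806452  1.40122279  0.00162418  1.55542008 -0.40470093] [ 0.01635671 -0.02676059  0.00677051]
(np.float64(287.46987699784205), np.float64(214.7712006832503))
```

View pics/l.png

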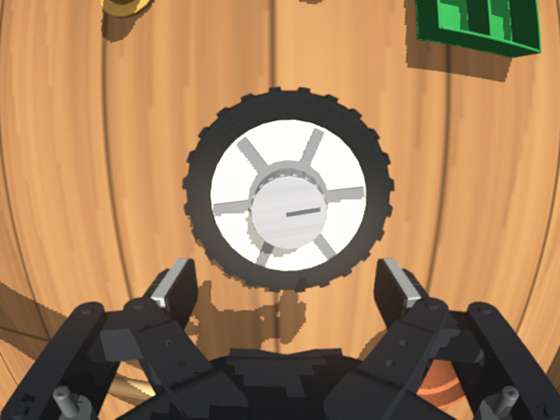

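Run:
```python
from h import *
import pickle;P,s=pickle.load(open("l.pkl","rb"))
im=cv2.imread("pics/l.png");cv2.imwrite("pics/l2.png",cv2.resize(im[140:290,205:375],None,fx=4,fy=4,interpolation=2))
```

```text
(no output)
```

View pics/l2.png

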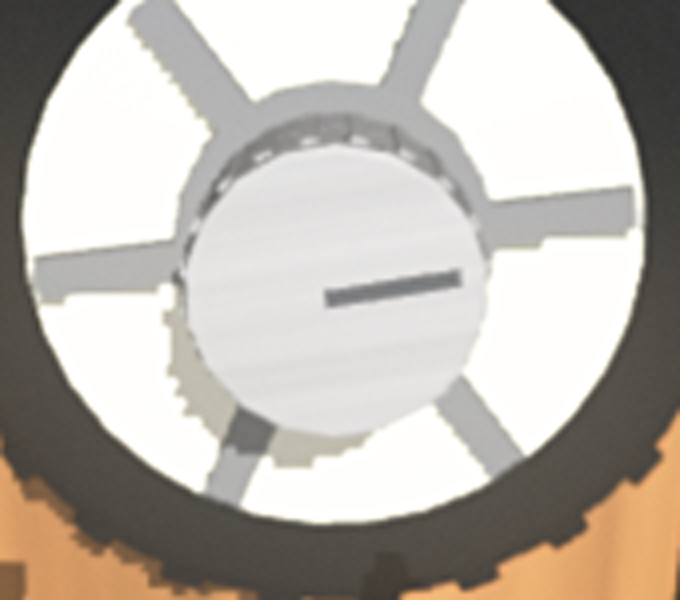

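Cap top: centre at crop (338,291), spanning 187 to 489 across; the index line points right.

Run:
```python
from h import *
import pickle;P,s=pickle.load(open("l.pkl","rb"))
f=lambda u:((np.array(u)+.5)/4-.5+np.array([205,140]))
c=onplane("wrist",f((338,291)),86,P)
print(c,np.linalg.norm(onplane("wrist",f((187,291)),86,P)-onplane("wrist",f((489,291)),86,P)))
print(delta([c[0],c[1],129],R.from_matrix(np.c_[[0,1,0],[1,0,0],[0,0,-1]])),ctrl.get_state()["position"])
```

```text
[ 557.65422916 -174.76483135   86.        ] 52.57511334676169
(array([ 0.23,  0.25, 10.29]), array([-0.002, -0.004, -0.002])) [ 555.39021545 -177.42498558  231.8900097 ]
```

>>> send_rows:
  commands:
    - {"tx": 0.2,"ty": 0.2,"tz": 3,"wx": 0,"wy": 0,"wz": 0,"jaw": 8.4}
    - {"tx": 0.2,"ty": 0.2,"tz": 5,"wx": 0,"wy": 0,"wz": 0,"jaw": 8.4}
    - {"tx": 0.2,"ty": 0.2,"tz": 5,"wx": 0,"wy": 0,"wz": 0,"jaw": 8.4}
    - {"tx": 0.2,"ty": 0.2,"tz": 5,"wx": 0,"wy": 0,"wz": 0,"jaw": 8.4}

```text
clock: 9.38
position: [557.4, -174.3, 182.3]
ee_rot: [0.707, 0.707, 0.001, -0.002]
contact_force: [-0.4, -0.4, 0.1]
width: 0.99
```

Run:
```python
from h import *
s=ctrl.get_state();P=imaging.camera_params("wrist");im=imaging.read_camera("wrist");cv2.imwrite("pics/m.png",im[:,:,::-1])
print(s["position"],s["qpos"][5]);
for p in([557.2,-175.5,86],[557.2-27,-175.5,86],[557.2+27,-175.5,86]):print(proj("wrist",p,P))
print(delta([557.2,-175.5,129],R.from_matrix(np.c_[[0,1,0],[1,0,0],[0,0,-1]])))
```

```text
[ 557.43031087 -174.27526084  182.31419706] -0.40097149701361995
(np.float64(285.53560935296247), np.float64(248.86293940147556))
(np.float64(237.33500299217232), np.float64(248.56557771417758))
(np.float64(333.7614900539496), np.float64(248.5559578435494))
(array([-0.1 , -0.05,  5.4 ]), array([-0.001, -0.004, -0.001]))
```

View pics/m.png

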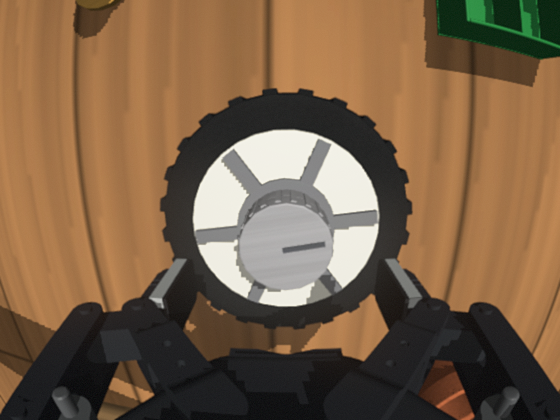

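The cap top spans columns 238 to 334, centred at (286,247), matching the prediction. Descending and gripping.

>>> send_rows:
  commands:
    - {"tx": -0.07,"ty": 0,"tz": 2.5,"wx": 0,"wy": 0,"wz": 0,"jaw": 8.4}
    - {"tx": -0.07,"ty": 0,"tz": 4.5,"wx": 0,"wy": 0,"wz": 0,"jaw": 8.0}
    - {"tx": -0.07,"ty": 0,"tz": 5.2,"wx": 0,"wy": 0,"wz": 0,"jaw": 7.5}
    - {"tx": -0.07,"ty": 0,"tz": 5.2,"wx": 0,"wy": 0,"wz": 0,"jaw": 6.5}
    - {"tx": -0.07,"ty": 0,"tz": 5.2,"wx": 0,"wy": 0,"wz": 0,"jaw": 6.0}
  grip_force: 60

```text
clock: 10.05
position: [558.4, -175.4, 132.4]
ee_rot: [0.707, 0.707, 0.002, -0.0]
contact_force: [-0.0, -0.2, -0.4]
width: 0.7
```

>>> send_rows:
  commands:
    - {"tx": 0,"ty": 0,"tz": 0,"wx": 0,"wy": 0,"wz": 0,"jaw": 5.0}
    - {"tx": 0,"ty": 0,"tz": 0,"wx": 0,"wy": 0,"wz": 0,"jaw": 4.6}
    - {"tx": 0,"ty": 0,"tz": 0,"wx": 0,"wy": 0,"wz": 0,"jaw": 4.6}
    - {"tx": 0,"ty": 0,"tz": 0,"wx": 0,"wy": 0,"wz": 0,"jaw": 4.6}

```text
clock: 10.55
position: [558.8, -175.6, 133.3]
ee_rot: [0.707, 0.707, 0.002, 0.0]
contact_force: [0.2, -0.3, 4.0]
width: 0.61
```

>>> send_rows:
  commands:
    - {"tx": 0,"ty": 0,"tz": 0,"wx": 0,"wy": 0,"wz": -0.05,"jaw": 4.6}
    - {"tx": 0,"ty": 0,"tz": 0,"wx": 0,"wy": 0,"wz": -0.1,"jaw": 4.6}
    - {"tx": 0,"ty": 0,"tz": 0,"wx": 0,"wy": 0,"wz": -0.14,"jaw": 4.6}
  grip_force: 80

```text
clock: 10.92
position: [558.7, -174.9, 133.4]
ee_rot: [0.656, 0.755, 0.002, -0.0]
contact_force: [-1.7, 2.5, 3.8]
width: 0.609
```

```bash
python3 -c "
from h import *
s=ctrl.get_state();print(s['qpos'][5],s['torque'],s['joint_torque'][5],s['contact_force'])"
```

```text
-0.5433735927565477 [ 0.39070095  0.16869506 -0.1207867 ] 0.2100576041266322 [-1.70775214  2.49825374  3.82295262]
```

>>> send_rows:
  commands:
    - {"tx": 0,"ty": 0,"tz": 0,"wx": 0,"wy": 0,"wz": -0.06,"jaw": 4.6}
    - {"tx": 0,"ty": 0,"tz": 0,"wx": 0,"wy": 0,"wz": -0.12,"jaw": 4.6}

```text
clock: 11.18
position: [558.3, -174.2, 133.4]
ee_rot: [0.609, 0.793, 0.003, -0.001]
contact_force: [-1.5, 3.2, 3.7]
width: 0.612
```

```bash
python3 -c "
from h import *
s=ctrl.get_state();print(s['qpos'][5],s['torque'],s['joint_torque'][5],s['contact_force'])"
```

```text
-0.6649754586310146 [ 0.34652957  0.38180575 -0.31733583] 0.15120136085897684 [-1.5323812   3.20633763  3.73129504]
```

>>> send_rows:
  commands:
    - {"tx": 0,"ty": 0,"tz": 0,"wx": 0,"wy": 0,"wz": -0.06,"jaw": 4.6}
    - {"tx": 0,"ty": 0,"tz": 0,"wx": 0,"wy": 0,"wz": -0.12,"jaw": 4.6}

```text
clock: 11.42
position: [557.7, -173.5, 133.5]
ee_rot: [0.56, 0.828, 0.003, -0.002]
contact_force: [-3.5, 3.8, 6.1]
width: 0.606
```

```bash
python3 -c "
from h import *
s=ctrl.get_state();print(s['qpos'][5],s['torque'],s['joint_torque'][5],s['contact_force'])"
```

```text
-0.7849493326773597 [ 0.72254877  0.66591507 -0.45936448] 0.1113766897469759 [-3.51808712  3.75642139  6.07504594]
```

>>> send_rows:
  commands:
    - {"tx": -0.1,"ty": 0,"tz": 0,"wx": 0,"wy": 0,"wz": -0.06,"jaw": 4.6}
    - {"tx": -0.15,"ty": 0,"tz": 0,"wx": 0,"wy": 0,"wz": -0.12,"jaw": 4.6}

```text
clock: 11.68
position: [557.3, -174.0, 133.7]
ee_rot: [0.511, 0.859, 0.004, -0.004]
contact_force: [0.6, 2.0, 4.4]
width: 0.604
```

```bash
python3 -c "
from h import *
s=ctrl.get_state();print(s['qpos'][5],s['torque'],s['joint_torque'][5],s['contact_force'])
im=imaging.read_camera('wrist');cv2.imwrite('pics/n.png',cv2.resize(im[100:360,150:430,::-1],None,fx=2,fy=2))"
```

```text
-0.9031900690953883 [ 0.41029497 -0.02473631 -1.72455655] -0.2370038442313671 [0.56875773 2.0386581  4.423795  ]
```

View pics/n.png

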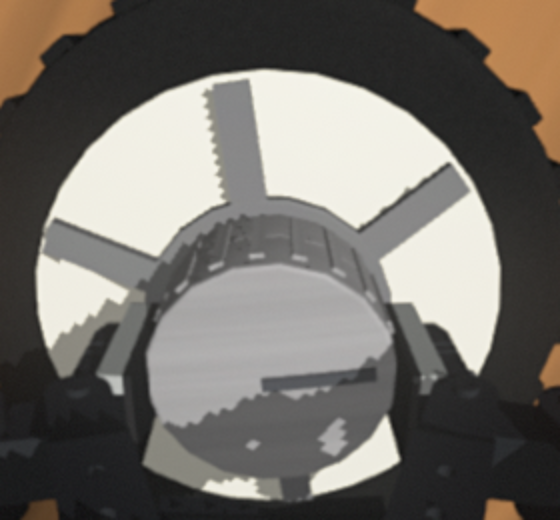

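>>> send_rows:
  commands:
    - {"tx": 0,"ty": 0,"tz": 0,"wx": 0,"wy": 0,"wz": -0.06,"jaw": 4.6}
    - {"tx": 0,"ty": 0,"tz": 0,"wx": 0,"wy": 0,"wz": -0.06,"jaw": 4.6}

```text
clock: 11.98
position: [557.5, -173.7, 134.0]
ee_rot: [0.485, 0.874, 0.005, -0.004]
contact_force: [-2.7, 3.6, 4.2]
width: 0.609
```

```bash
python3 -c "
from h import *
s=ctrl.get_state();print(s['qpos'][5],s['torque'],s['joint_torque'][5],s['contact_force'])
im=imaging.read_camera('wrist');cv2.imwrite('pics/o.png',cv2.resize(im[100:360,150:430,::-1],None,fx=2,fy=2))"
```

```text
-0.9633739732892385 [ 0.97532318  0.25166107 -0.77760902] -0.9056494943797588 [-2.65725602  3.64402219  4.15193245]
```

View pics/o.png

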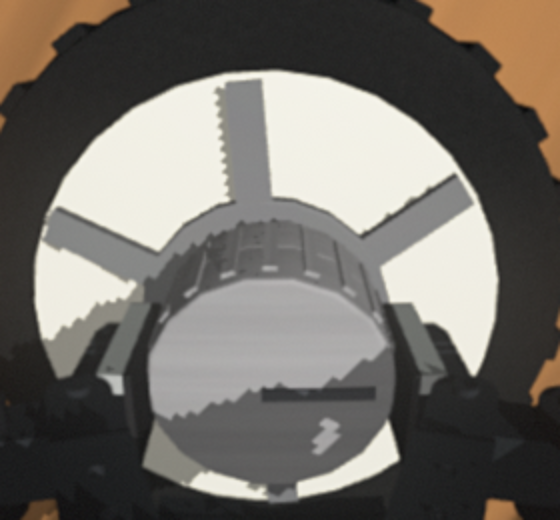

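Turning counter-clockwise, torque jumped to about 1.7 N m and the index line then slid in the grip, so that is the hard stop. The thread is left-hand. I'll turn clockwise with a firmer grip.

>>> send_rows:
  commands:
    - {"tx": -0.05,"ty": 0,"tz": 0,"wx": 0,"wy": 0,"wz": 0.05,"jaw": 4.6}
    - {"tx": -0.1,"ty": -0.04,"tz": 0,"wx": 0,"wy": 0,"wz": 0.15,"jaw": 4.6}
    - {"tx": -0.1,"ty": -0.04,"tz": 0,"wx": 0,"wy": 0,"wz": 0.27,"jaw": 4.6}
    - {"tx": -0.1,"ty": -0.04,"tz": 0,"wx": 0,"wy": 0,"wz": 0.39,"jaw": 4.6}
    - {"tx": -0.1,"ty": -0.04,"tz": 0,"wx": 0,"wy": 0,"wz": 0.51,"jaw": 4.6}
    - {"tx": -0.1,"ty": -0.04,"tz": 0,"wx": 0,"wy": 0,"wz": 0.63,"jaw": 4.6}
    - {"tx": -0.1,"ty": -0.04,"tz": 0,"wx": 0,"wy": 0,"wz": 0.75,"jaw": 4.6}
  grip_force: 100

```text
clock: 12.9
position: [558.3, -175.6, 133.6]
ee_rot: [0.773, 0.634, 0.003, -0.004]
contact_force: [1.2, -0.6, 0.7]
width: 0.604
```

```bash
python3 -c "
from h import *
s=ctrl.get_state();print(s['qpos'][5],s['torque'],s['joint_torque'][5],s['contact_force'])
im=imaging.read_camera('wrist');cv2.imwrite('pics/q.png',cv2.resize(im[100:360,150:430,::-1],None,fx=2,fy=2))
print(delta([557.8,-175.2,134],R.from_quat(s['ee_rot'])))"
```

```text
-0.21061376637934703 [-0.06557052 -0.15176271  0.0394048 ] -0.7764411717653275 [ 1.19965663 -0.6414296   0.67939864]
(array([ 0.03, -0.05, -0.04]), array([-0.   , -0.   , -0.002]))
```

View pics/q.png

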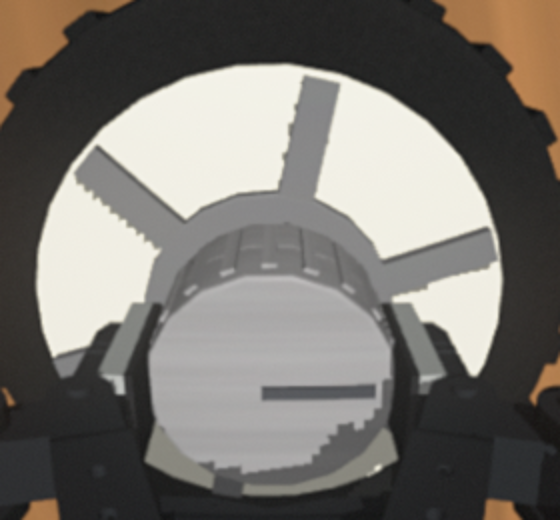

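The index line stays fixed in the grip (262–375, 392) and torque is near zero, so the cap turns freely with the gripper. Continuing.

>>> send_rows:
  commands:
    - {"tx": 0,"ty": 0,"tz": 0,"wx": 0,"wy": 0,"wz": 0.14,"jaw": 4.6}
    - {"tx": 0,"ty": 0,"tz": 0,"wx": 0,"wy": 0,"wz": 0.28,"jaw": 4.6}
    - {"tx": 0,"ty": 0,"tz": 0,"wx": 0,"wy": 0,"wz": 0.42,"jaw": 4.6}
    - {"tx": 0,"ty": 0,"tz": 0,"wx": 0,"wy": 0,"wz": 0.56,"jaw": 4.6}
    - {"tx": 0,"ty": 0,"tz": 0,"wx": 0,"wy": 0,"wz": 0.66,"jaw": 4.6}

```text
clock: 13.58
position: [558.6, -176.6, 133.5]
ee_rot: [0.938, 0.348, 0.001, -0.003]
contact_force: [-0.3, -1.4, 0.8]
width: 0.602
```

```bash
python3 -c "
from h import *
s=ctrl.get_state();print(s['qpos'][5],s['torque'],s['joint_torque'][5],s['contact_force'])
print(delta([558,-175.3,133.5],R.from_quat(s['ee_rot'])))"
```

```text
0.4533192712475352 [-2.04731020e-01  2.75356825e-02 -1.10400762e-04] -0.5807456374168396 [-0.33365602 -1.37805483  0.84630766]
(array([ 0.04, -0.14,  0.  ]), array([0., 0., 0.]))
```

>>> send_rows:
  commands:
    - {"tx": 0.02,"ty": -0.07,"tz": 0,"wx": 0,"wy": 0,"wz": 0.14,"jaw": 4.6}
    - {"tx": 0.02,"ty": -0.12,"tz": 0,"wx": 0,"wy": 0,"wz": 0.28,"jaw": 4.6}
    - {"tx": 0.02,"ty": -0.12,"tz": 0,"wx": 0,"wy": 0,"wz": 0.42,"jaw": 4.6}
    - {"tx": 0.02,"ty": -0.12,"tz": 0,"wx": 0,"wy": 0,"wz": 0.56,"jaw": 4.6}
    - {"tx": 0.02,"ty": -0.12,"tz": 0,"wx": 0,"wy": 0,"wz": 0.63,"jaw": 4.6}
    - {"tx": 0.02,"ty": -0.12,"tz": 0,"wx": 0,"wy": 0,"wz": 0.63,"jaw": 4.6}

```text
clock: 14.32
position: [558.0, -176.4, 133.5]
ee_rot: [0.999, 0.041, 0.0, -0.002]
contact_force: [-0.5, -1.3, 1.5]
width: 0.599
```

```bash
python3 -c "
from h import *
s=ctrl.get_state();print(s['qpos'][5],s['torque'],s['joint_torque'][5],s['contact_force'])
im=imaging.read_camera('wrist');cv2.imwrite('pics/r.png',cv2.resize(im[100:360,150:430,::-1],None,fx=2,fy=2))"
```

```text
1.0822731375852097 [-0.2440494   0.16258349  0.00604229] 0.1543615758419037 [-0.48939745 -1.30930972  1.45701622]
```

View pics/r.png

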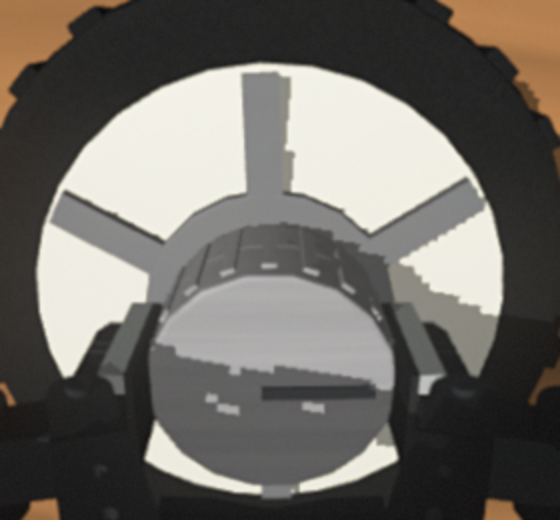

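No slip; the cap is about 90° clockwise of its start. Testing with a gentle lift.

>>> send_rows:
  commands:
    - {"tx": 0,"ty": 0,"tz": -0.15,"wx": 0,"wy": 0,"wz": 0,"jaw": 4.6}
    - {"tx": 0,"ty": 0,"tz": -0.3,"wx": 0,"wy": 0,"wz": 0,"jaw": 4.6}
    - {"tx": 0,"ty": 0,"tz": -0.5,"wx": 0,"wy": 0,"wz": 0,"jaw": 4.6}
    - {"tx": 0,"ty": 0,"tz": -0.5,"wx": 0,"wy": 0,"wz": 0,"jaw": 4.6}

```text
clock: 14.88
position: [558.2, -176.2, 138.6]
ee_rot: [0.999, 0.041, 0.001, -0.003]
contact_force: [-0.7, 0.6, -1.2]
width: 0.598
```

>>> send_rows:
  commands:
    - {"tx": 0,"ty": 0,"tz": -1,"wx": 0,"wy": 0,"wz": 0,"jaw": 4.6}
    - {"tx": 0,"ty": 0,"tz": -2.5,"wx": 0,"wy": 0,"wz": 0,"jaw": 4.6}
    - {"tx": 0,"ty": 0,"tz": -5,"wx": 0,"wy": 0,"wz": 0,"jaw": 4.6}
    - {"tx": 0,"ty": 0,"tz": -8,"wx": 0,"wy": 0,"wz": 0,"jaw": 4.6}
    - {"tx": 0,"ty": 0,"tz": -11,"wx": 0,"wy": 0,"wz": 0,"jaw": 4.6}
    - {"tx": 0,"ty": 0,"tz": -13.5,"wx": 0,"wy": 0,"wz": 0,"jaw": 4.6}
    - {"tx": 0,"ty": 0,"tz": -15,"wx": 0,"wy": 0,"wz": 0,"jaw": 4.6}
    - {"tx": 0,"ty": 0,"tz": -15,"wx": 0,"wy": 0,"wz": 0,"jaw": 4.6}
    - {"tx": 0,"ty": 0,"tz": -15,"wx": 0,"wy": 0,"wz": 0,"jaw": 4.6}
    - {"tx": 0,"ty": 0,"tz": -15,"wx": 0,"wy": 0,"wz": 0,"jaw": 4.6}

```text
clock: 16.12
position: [557.6, -176.8, 286.9]
ee_rot: [0.999, 0.041, -0.001, -0.003]
contact_force: [0.6, -0.8, -1.5]
width: 0.603
```

```bash
python3 -c "
from h import *
s=ctrl.get_state();print(s['clock'],s['qvel'].round(3),s['position'],s['contact_force'],s['width'])
for n in('wrist','scene','top'):cv2.imwrite(f'pics/s_{n}.png',imaging.read_camera(n)[:,:,::-1])"
```

```text
16.125 [-0.001  0.    -0.004  0.     0.002  0.001] [ 557.59755654 -176.76621466  286.91784096] [ 0.61746741 -0.79588891 -1.47400503] 0.6027495589696096
```

View pics/s_wrist.png

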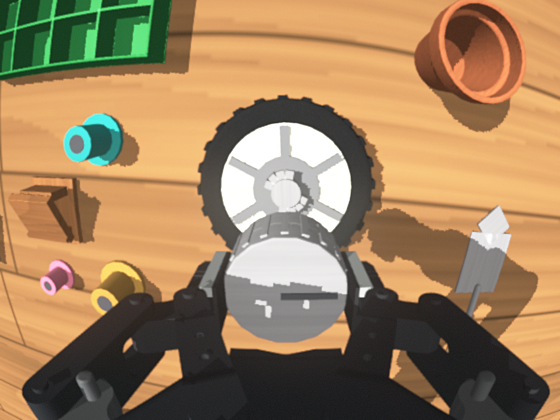

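View pics/s_scene.png

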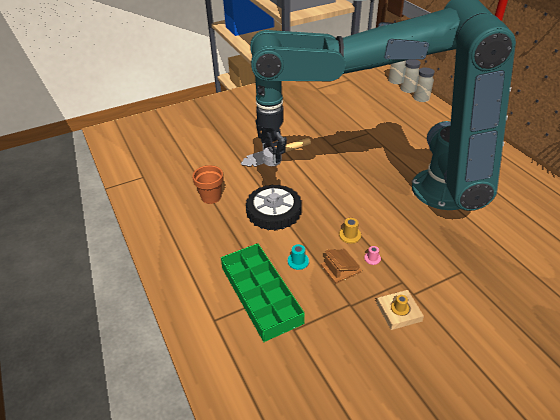

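View pics/s_top.png

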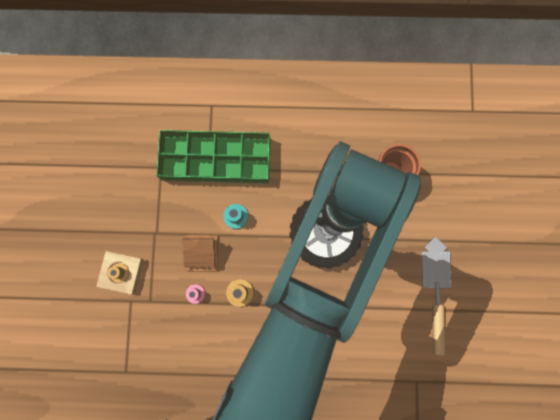

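The cap is held clear of the bare post (wrist 285,285; post 287,190). The bushing stands upright in the pocket (scene 401,305), and the tray, pot and trowel look unmoved. Handing in.

```bash
python3 -c "
from rig import ticket
print(ticket.close_job())"
```

```text
the job is handed in; nothing more can be done
None
```

The bushing is in the pocket and the cap is off, and I handed the job in at about 16.3 s of the 64 s allowed.

- **Bushing:** I took the smaller brass bushing from the sloping rest and set it flange down in the plywood pocket. I pressed it until it met the floor, then let go.
- **Cap:** Turning it counter-clockwise hit a hard stop, with torque rising to about 1.7 N m and the grip slipping about 9° in all. So the thread is left-hand. I turned it clockwise to about 90° past its starting position, and it lifted off with no resistance.
- **Last checks:** The cap was held still about 150 mm above where it started, with its rim roughly 155 mm above the hub and the post bare below it. The bushing stood upright with its flange inside the pocket rim. The tray, pot and trowel looked unmoved, and the largest force in any reading was under 10 N.
- **Disagreement:** Measuring the seated bushing's top from two camera views gave a height of 50 mm, where 56 mm was expected, and about 4–5 mm off in plan. I put this down to measurement error, because the height at which it met the floor and the pictures both agree it is seated.

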